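# Start the clamp knob on the printing block cleanly

## Task

Of the two board clamps on the printmaker's bench, work on the one with a wooden printing block under its flat steel bar: turn its knob backwards (anticlockwise from above) until the thread clicks and the steel pin in the knob's middle drops level with the knob's top. Then turn it forwards (clockwise) until its grip lies in line with the steel bar, and let go. Leave the empty clamp's knob as it is.

Things in the scene. Friction and masses are not known exactly. Their poses are not given: they have to be found in the camera images.
- clamp_knob_grip (a point): Grip point of the knob to turn, on its vertical axis, 85 mm above the bench. Black knob: disc 36 mm wide, top at 60 mm above the bench, with an upright fin 56 mm long (x), 14 mm thick (y), top at 98 mm; axes turn with it, z up. It never rises or sinks. It stands at the end of a 220 x 130 mm board; a steel bar (26 mm wide, top at 50 mm) runs from under it onto a 110 x 120 mm carved wooden block.
- clamp_knob (a joint): Angle of that knob, rad, growing clockwise from above (forwards). Starts at 0.2 to 0.5. At 1.0 the fin is in line with the steel bar; at 0 it is 57 degrees anticlockwise of that. Turned backwards it clicks near -0.05 (by -0.15 for sure); stops at -0.5 and 1.4. Turned forwards without the click first, the pin stays up: not started. Turns easily (under 0.1 N m) and stays where left.
- thread_pin (a joint): Drop of the 10 mm wide steel pin in that knob's middle, m: 0 at the start, standing 8 mm above the fin's top; at the click it drops by itself to 0.008, level with the fin's top, and stays down.
- spare_knob_end (a point): One upper end of the grip fin on the empty clamp's knob (same shape and size, pin already level, no block on its board), 28 mm from that knob's axis, 98 mm above the bench; it moves if that knob turns. Not to be turned.

How it is judged:
On the way:
1. the knob is turned backwards until the thread clicks: its pin has dropped (value of joint thread_pin above 0.006 m), for 0.1 s.
At the end, for the whole second after the job is handed in: The knob's pin is down (more than 6 of its 8 mm), the knob is at rest and its grip lies in line with the steel bar within about 12 degrees (joint between 0.78 and 1.22 rad) (value of joint thread_pin above 0.006 m and value of joint clamp_knob between 0.78 and 1.22 rad and velocity of joint clamp_knob between -0.1 and 0.1 rad/s); the robot touches nothing.
It fails at once if the empty clamp's knob is turned (its grip's end moves more than 10 mm) (distance of spare_knob_end from where it was at the start of the episode above 0.01 m).
It also fails if it takes over 32 s, if anything falls off the work surface, if the arm or the gripper's body presses on something with over 40 N, if the wrist force passes 120 N, or if a joint passes its speed limit or range.

## Robot

A 6-joint arm with a two-finger parallel gripper is mounted at the origin on the work surface. World frame = base frame: x ahead of the robot, y to its left, z up, the work surface at z = 0. Lengths are in m, angles in rad, forces in N, time in s.
With the tool pointing down it reaches from about 0.375 to 0.975 m from the base axis. Payload 3.8 kg.
Tool frame: the origin (TCP) lies at the very end of the fingers, on their centre line; the grasp point (between the pads) lies 19 mm behind it; z points along the fingers, x is the direction in which the jaws open and shut, and the axes are right-handed (so a half turn about z gives the same grasp; the last joint's range is limited). The gripper opens to 85 mm and grips with 20 to 120 N. Pads are 22 mm wide; open, the fingers measure 114 mm over their backs; the gripper's body (76 mm by 85 mm) begins 54 mm behind the grasp point. The pads swing forward as they close: fully open they stand 13 mm farther back than shut.
Start: joints at [-1.192, 0.264, 1.604, -0, 1.274, -0.037], TCP at [0.273, -0.617, 0.231] pointing down, gripper open.
Joint ranges: [-2.63, 2.63], [-0.94, 2.18], [0.31, 2.57], [-1.31, 4.45], [0, 2.66], [-2.55, 2.55]. Speed limits (rad/s): [2.57, 2.57, 3.14, 3.14, 3.14, 3.14].

## Interface

Orientations are given as a rotation vector (axis times angle).
In Python, from workcell import bot gives the robot as it stands.
- The arm moves only by the tool carry_out, never from a script. Its argument "deltas" is a list of rows, each an object with "delta_pos": the shift along the tool's x, y, z in m, a list of three; "dr": the turn, a rotation vector about the tool's x, y, z in rad, a list of three. A call has 1 to 10 rows; each row shifts and turns the commanded pose from where the row before left it, along the tool's axes as they then stand; what a row does not reach is not made up. A row lasts 1/8 s, in which the tool goes at most 62.5 mm and 10.7 degrees, less where a joint would pass 70% of its speed; a pose out of reach is approached as far as the arm can. A call is refused whole if a number of a shift passes 0.0625 or a number of a turn 0.188, either way. A call with a gripper value outside its range is refused whole. "grip" is the opening, from 0 (shut) to 1 (fully open), set as the call begins (left out, the last holds). The fingers move at their own pace and stop on an object; "force" is the grip in N (left out, the last holds). Time passes only in rows, so rows that do not move let the fingers close. It gives the time, the measured TCP pose, the force and the opening at its end, in the units of the state.
- bot.read_state(): the state, without advancing time (a new reading comes with each control period).
- bot.read_camera(name): name is "scene" or "side" or "wrist"; returns a dict with "frame" (420x560x3 uint8, red, green, blue), "K" (3x3 intrinsics, pixels), "xyz" and "attitude" of the camera in the world; the wrist camera has in their place "hand_eye" (4x4, takes a point from camera to tool coordinates, whose origin is the TCP and whose axes are the tool frame's). Camera axes: x right, y down, z forward; pixel columns grow to the right and rows downward; lengths in m; the calibration is good to about 2 mm. A picture is of the moment at which its call begins: read the wrist's pose just before it. There is no depth.
- bot.finish_job(): hands the job in, once; it reports no verdict.
The state is a dict: "time": time; "q": joint angles; "joint_vel": joint speeds; "joint_torque": joint torques, N m; "tool_pos": TCP position; "tcp_rot": TCP orientation; "wrist_force": force on the tool from outside, world axes, zero at the start; "torque": the same for the moment, N m; "width": opening from 0.0 (shut) to 1.0 (fully open).
Only numpy, scipy, OpenCV 4.12 (cv2) and the standard library are available. Lean on these libraries where they do the work, as an engineer would, in place of code of your own. Each camera call takes 0.05 s, during which the arm holds its last target.

## Working session

There is one attempt and no reset: what is moved stays moved. The work goes in short steps, Python scripts to look and compute and a tool call to move; the robot and the scene stay as the last step left them, time stands still between calls to the robot, and variables do not carry over. Pictures are saved under pics/ and viewed, and the job is handed in when it is done.

Besides the shell and the picture viewer there is one more tool, called after ">>>" as a command line: name --argument value ..., lists and objects as JSON in quotes. carry_out: Moves the arm, as the interface text tells. Its arguments: {"type":"object","properties":{"deltas":{"type":"array"},"grip":{"type":"number"},"force":{"type":"number"}},"required":["deltas"]}

```bash
mkdir -p pics; python3 - <<'E'
from workcell import bot
import cv2,json,numpy as np
s=bot.read_state();print(s)
for n in("scene","side","wrist"):
    c=bot.read_camera(n);cv2.imwrite(f"pics/{n}0.png",c["frame"][:,:,::-1])
    np.savez(f"{n}0.npz",**{k:np.array(v) for k,v in c.items()})
    print(n,{k:np.round(np.array(v),4).tolist() for k,v in c.items() if k!="frame"})
E
```

```text
{'time': 0.0, 'q': array([-1.19189716e+00,  2.64776534e-01,  1.60538885e+00,  6.48009534e-06,
        1.27367998e+00, -3.69014392e-02]), 'joint_vel': array([ 0.00148735, -0.00075836,  0.00047597, -0.00108998,  0.00011901,
       -0.0011596 ]), 'joint_torque': array([ 1.14074286e-03, -5.15108871e+01, -3.67315793e+01,  2.53407006e-04,
        1.28214707e-02, -2.31199192e-05]), 'tool_pos': array([ 0.27237608, -0.61680511,  0.22993824]), 'tcp_rot': array([-2.63102953,  1.71437747,  0.00288462]), 'wrist_force': array([ 0.10950387,  0.53458355, -0.75816345]), 'torque': array([ 0.040157  , -0.02774508, -0.00425789]), 'width': 0.996911267411004}
scene {'K': [[476.1635, 0.0, 278.8391], [0.0, 476.1635, 215.4935], [0.0, 0.0, 1.0]], 'xyz': [1.2273, -0.0179, 0.6444], 'attitude': [-1.653, -1.6615, 0.8109]}
side {'K': [[459.7784, 0.0, 286.1293], [0.0, 459.7784, 213.1735], [0.0, 0.0, 1.0]], 'xyz': [0.3897, 0.5491, 0.6984], 'attitude': [-0.3538, 2.7919, -1.1195]}
wrist {'K': [[346.4144, 0.0, 289.6321], [0.0, 346.4144, 212.0176], [0.0, 0.0, 1.0]], 'hand_eye': [[1.0, -0.0002, 0.0015, 0.0011], [-0.0003, 0.9617, 0.2743, -0.0695], [-0.0015, -0.2743, 0.9617, -0.1424], [0.0, 0.0, 0.0, 1.0]]}
```

View pics/scene0.png

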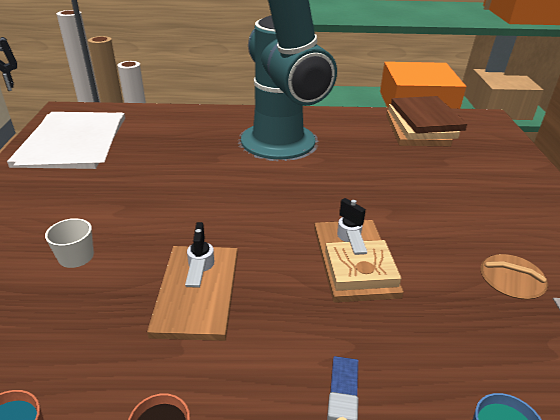

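View pics/side0.png

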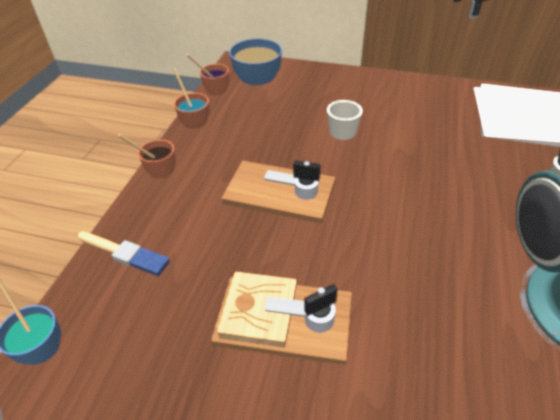

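View pics/wrist0.png

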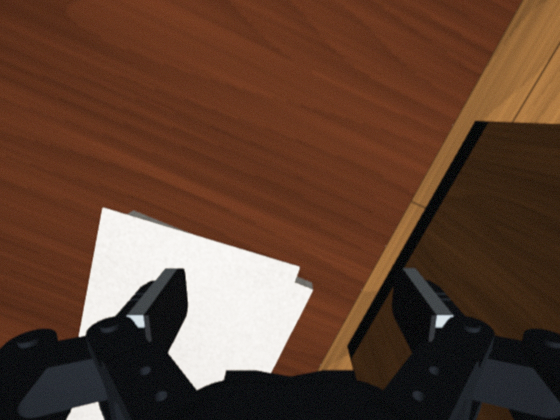

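The target clamp, with its carved block, has its fin at about (352,213) in the scene view and (320,300) in the side view. The empty clamp's knob is at (199,240) in the scene view and (306,172) in the side view. Next I'll zoom in and measure.

```bash
cat > h.py <<'E'
import numpy as np,cv2
from scipy.spatial.transform import Rotation as R
def load(n):
    d=np.load(n);return {k:d[k] for k in d}
def ray(c,u,v):
    d=np.linalg.inv(c["K"])@[u,v,1.];return c["xyz"],R.from_rotvec(c["attitude"]).as_matrix()@d
def onz(c,u,v,z):
    o,d=ray(c,u,v);return o+d*(z-o[2])/d[2]
def tri(c1,p1,c2,p2):
    o1,d1=ray(c1,*p1);o2,d2=ray(c2,*p2)
    A=np.c_[d1,-d2];t=np.linalg.lstsq(A,o2-o1,rcond=None)[0]
    a=o1+t[0]*d1;b=o2+t[1]*d2;return (a+b)/2,np.linalg.norm(a-b)
E
python3 - <<'E'
from h import *
W=[]
for n,(u,v) in(("scene0",(352,222)),("side0",(318,300))):
    c=load(n+".npz");f=c["frame"]
    print(c["attitude"])
    cr=f[v-40:v+40,u-50:u+50,::-1];W.append(cv2.resize(cr,(800,640))[:600] if 0 else cv2.resize(cr,(400,320),interpolation=cv2.INTER_CUBIC))
    m=(f.max(2)<60).astype(np.uint8);k,l,st,ce=cv2.connectedComponentsWithStats(m)
    for i in range(1,k):
        if 60<st[i,4]<2000: print(n,st[i],ce[i], cv2.minAreaRect(np.argwhere(l==i)[:,::-1].astype(np.float32)))
cv2.imwrite("pics/zoom.png",np.hstack(W))
E
```

```text
[-1.65296516 -1.66152069  0.81094737]
scene0 [ 73   0  26 102 421] [84.86223278 49.35866983] ((85.34954833984375, 50.534854888916016), (104.03641510009766, 5.167962074279785), 76.95436096191406)
scene0 [ 268    0   47   48 1776] [291.80067568  22.1356982 ] ((292.09173583984375, 21.640995025634766), (51.29484939575195, 39.545169830322266), 79.5625228881836)
scene0 [  0  39  17  49 370] [ 7.43243243 60.62432432] ((8.0, 63.0), (48.0, 16.0), 90.0)
scene0 [ 256   50   81   93 1054] [293.65085389  96.98766603] ((303.87139892578125, 85.5901870727539), (88.79845428466797, 76.74063873291016), 60.15406799316406)
scene0 [ 292   57   41   43 1310] [311.55038168  77.92824427] ((311.5000305175781, 78.0000228881836), (36.06244659423828, 44.547725677490234), 45.0)
scene0 [392 100  75  33 383] [427.85900783 123.63185379] ((425.72802734375, 123.04694366455078), (78.38591003417969, 23.035017013549805), 17.969139099121094)
scene0 [340 198  26  29 523] [351.47418738 213.36328872] ((351.8199768066406, 212.75997924804688), (25.031579971313477, 27.294322967529297), 8.130102157592773)
scene0 [191 222  18  35 369] [199.29810298 241.48509485] ((199.5, 239.0), (34.0, 17.0), 90.0)
scene0 [138 404  47  16 558] [162.38530466 412.85483871] ((161.0, 411.5), (15.0, 46.0), 90.0)
[-0.35379238  2.79189144 -1.11954035]
side0 [473   0  10  15  77] [477.11688312   6.44155844] ((477.390380859375, 6.9747209548950195), (5.846347332000732, 15.665212631225586), 12.994616508483887)
side0 [294 164  25  19 343] [306.28862974 172.21865889] ((305.7587890625, 173.13528442382812), (24.849666595458984, 17.180015563964844), 4.39870548248291)
side0 [ 519  189   41   70 1842] [538.33333333 228.00868621] ((536.9066162109375, 227.17852783203125), (69.08789825439453, 37.201171875), 54.162349700927734)
side0 [306 290  30  24 355] [320.26197183 302.70422535] ((321.2317810058594, 302.4293518066406), (13.476859092712402, 34.56266784667969), 69.22774505615234)
```

View pics/zoom.png

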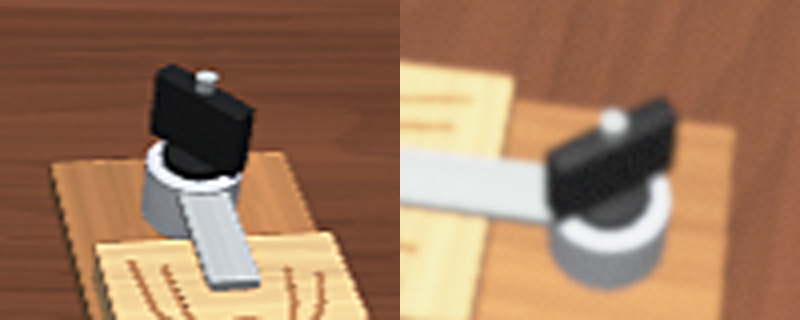

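```bash
python3 - <<'E'
from h import *
a=load("scene0.npz");b=load("side0.npz")
S=lambda x,y:(302+x/4-.4,182+y/4-.4)
D=lambda x,y:(268+(x-400)/4-.4,260+y/4-.4)
p,e=tri(a,S(207,77),b,D(614,118));print("pin top",p,e)
print(onz(a,*S(207,77),.105),onz(b,*D(614,118),.105))
def ang(c,f,p,q,z):
    P=onz(c,*f(*p),z);Q=onz(c,*f(*q),z);d=Q-P;print(P.round(4),Q.round(4),np.linalg.norm(d).round(4),np.degrees(np.arctan2(d[1],d[0])).round(1))
print("bar");ang(a,S,(182,195),(208,283),.05);ang(a,S,(228,192),(258,278),.05)
ang(b,D,(548,160),(400,148),.05);ang(b,D,(548,222),(400,202),.05)
print("fin");ang(a,S,(155,78),(244,120),.098);ang(a,S,(168,66),(253,106),.098)
ang(b,D,(555,177),(672,117),.098);ang(b,D,(548,160),(664,100),.098)
# spare
p,e=tri(a,(199.5,226),b,(306,166));print("spare",p,e)
E
```

```text
pin top [0.45212104 0.14594447 0.1056108 ] 0.0011238609637035648
[0.45188291 0.14647244 0.105     ] [0.45194348 0.14493209 0.105     ]
bar
[0.4771 0.1369 0.05  ] [0.5442 0.1412 0.05  ] 0.0672 3.7
[0.4742 0.1605 0.05  ] [0.5401 0.1656 0.05  ] 0.0661 4.4
[0.4799 0.1345 0.05  ] [0.541  0.1439 0.05  ] 0.0618 8.7
[0.4732 0.1631 0.05  ] [0.5336 0.1688 0.05  ] 0.0607 5.4
fin
[0.4434 0.1222 0.098 ] [0.4781 0.162  0.098 ] 0.0528 48.9
[0.4326 0.13   0.098 ] [0.4663 0.1682 0.098 ] 0.0509 48.5
[0.4689 0.1719 0.098 ] [0.4309 0.1342 0.098 ] 0.0536 -135.2
[0.4732 0.1652 0.098 ] [0.4354 0.1271 0.098 ] 0.0537 -134.8
spare [ 0.54077077 -0.14451795  0.10142755] 0.009405859306499
```

```bash
python3 - <<'E'
from h import *
from workcell import bot
s=bot.read_state();M=R.from_rotvec(s["tcp_rot"]).as_matrix();print(M.round(3))
y=np.arctan2(M[1,0],M[0,0]);print("yaw x",np.degrees(y),"q1",np.degrees(s["q"][0]),"q6",np.degrees(s["q"][5]))
t=np.array([.452,.146]);d=t-s["tool_pos"][:2]
print("delta tool",M.T@[*d,0])
q1=np.degrees(np.arctan2(t[1],t[0]))
c=np.degrees(y)-np.degrees(s["q"][0])+np.degrees(s["q"][5])
for g in(137,-43):
  # yaw = q1 - q6 + c
  for j,dy in(("grasp",0),("back",30),("end",-42)): print(g,j,"q6",q1+c-(g+dy))
E
```

```text
[[ 0.404 -0.915 -0.001]
 [-0.915 -0.404  0.002]
 [-0.002 -0.    -1.   ]]
yaw x -66.17854953700977 q1 -68.29250368559404 q6 -2.1143294428345363
delta tool [-0.62543981 -0.47243143  0.00114337]
137 grasp q6 -119.09945955028034
137 back q6 -149.09945955028036
137 end q6 -77.09945955028034
-43 grasp q6 60.90054044971966
-43 back q6 30.900540449719657
-43 end q6 102.90054044971966
```

>>> carry_out --deltas '[{"delta_pos": [-0.039,-0.0295,0],"dr": [0,0,0]},{"delta_pos": [-0.039,-0.0295,0],"dr": [0,0,0]},{"delta_pos": [-0.039,-0.0295,0],"dr": [0,0,0]},{"delta_pos": [-0.039,-0.0295,0],"dr": [0,0,0]},{"delta_pos": [-0.039,-0.0295,0],"dr": [0,0,0]},{"delta_pos": [-0.039,-0.0295,0],"dr": [0,0,0]},{"delta_pos": [-0.039,-0.0295,0],"dr": [0,0,0]},{"delta_pos": [-0.039,-0.0295,0],"dr": [0,0,0]},{"delta_pos": [-0.039,-0.0295,0],"dr": [0,0,0]},{"delta_pos": [-0.039,-0.0295,0],"dr": [0,0,0]}]' --grip 1

```text
time: 1.4
tool_pos: [0.3849, -0.14, 0.2312]
tcp_rot: [-2.632, 1.716, -0.001]
wrist_force: [0.3, -0.6, 0.0]
width: 0.995
```

>>> carry_out --deltas '[{"delta_pos": [-0.039,-0.0295,0],"dr": [0,0,0]},{"delta_pos": [-0.039,-0.0295,0],"dr": [0,0,0]},{"delta_pos": [-0.039,-0.0295,0],"dr": [0,0,0]},{"delta_pos": [-0.039,-0.0295,0],"dr": [0,0,0]},{"delta_pos": [-0.039,-0.0295,0],"dr": [0,0,0]},{"delta_pos": [-0.03,-0.0295,0],"dr": [0,0,0]},{"delta_pos": [0,0,0],"dr": [0,0,-0.135]},{"delta_pos": [0,0,0],"dr": [0,0,-0.135]},{"delta_pos": [0,0,0],"dr": [0,0,-0.135]},{"delta_pos": [0,0,0],"dr": [0,0,0]}]'

```text
time: 2.65
tool_pos: [0.4557, 0.1358, 0.231]
tcp_rot: [2.922, -1.152, -0.001]
wrist_force: [0.8, 0.3, 0.2]
width: 0.999
```

```bash
python3 - <<'E'
from h import *
from workcell import bot
s=bot.read_state();M=R.from_rotvec(s["tcp_rot"]).as_matrix()
print(s["time"],s["q"].round(3),s["tool_pos"].round(4),"yaw",np.degrees(np.arctan2(M[1,0],M[0,0])))
print("to target, tool:",M.T@(np.array([.452,.146,.066])-s["tool_pos"]))
c=bot.read_camera("wrist")
T=np.eye(4);T[:3,:3]=M;T[:3,3]=s["tool_pos"];X=T@c["hand_eye"]
np.savez("w1.npz",frame=c["frame"],K=c["K"],xyz=X[:3,3],attitude=R.from_matrix(X[:3,:3]).as_rotvec())
cv2.imwrite("pics/w1.png",c["frame"][:,:,::-1])
for p,z in(((.452,.146),.106),((.541,-.145),.098)):
  q=c["K"]@(X[:3,:3].T@(np.array([*p,z])-X[:3,3]));print(q[:2]/q[2])
E
```

```text
2.65 [ 0.237 -0.12   2.014  0.     1.248  0.988] [0.4557 0.1358 0.231 ] yaw -43.045801890111115
to target, tool: [-0.0096445  -0.00497655  0.16499737]
[275.78969753 197.05093457]
[559.36260076 352.91603263]
```

View pics/w1.png

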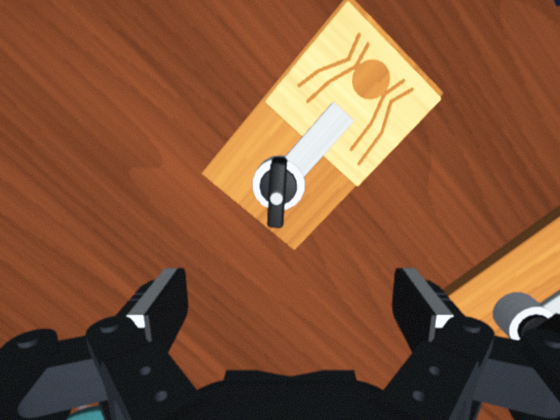

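The wrist view shows the pin at (276.5,198.5), within 2 px of the prediction (275.8,197.1). The fin runs near-vertically from (279,158) to (275,226), and the bar runs from (290,165) to (342,108). Next I'll measure both angles from this view.

```bash
python3 - <<'E'
from h import *
c=load("w1.npz");f=c["frame"].astype(int)
print("pin",onz(c,276.5,198.5,.106))
def ax(m,z,name):
    k,l,st,ce=cv2.connectedComponentsWithStats(m.astype(np.uint8))
    i=1+np.argmax(st[1:,4]);p=np.argwhere(l==i)[:,::-1].astype(np.float32)
    r=cv2.minAreaRect(p);b=cv2.boxPoints(r);print(name,st[i],r)
    P=np.array([onz(c,*q,z)[:2] for q in b]);e=[P[1]-P[0],P[2]-P[1]];e=max(e,key=np.linalg.norm)
    print("centre",P.mean(0),"len",np.linalg.norm(e),"yaw",np.degrees(np.arctan2(e[1],e[0])))
y,x=np.mgrid[:420,:560]
sat=f.max(2)-f.min(2)
roi=(x>245)&(x<360)&(y>95)&(y<240)
ax(roi&(f.max(2)<32),.098,"fin dark")
ax(roi&(sat<30)&(f.min(2)>120)&(y<152),.05,"bar")
cv2.imwrite("pics/w1z.png",cv2.resize(c["frame"][95:240,235:360,::-1],None,fx=4,fy=4,interpolation=cv2.INTER_CUBIC))
E
```

```text
pin [0.45159596 0.14475981 0.106     ]
fin dark [273 158  13   6  64] ((279.0, 160.5), (5.0, 12.0), 90.0)
centre [0.4728775  0.16462347] len 0.009498378682092688 yaw -43.037625186642096
bar [ 290  103   63   49 1519] ((321.71722412109375, 135.19308471679688), (28.06937599182129, 65.77201843261719), 41.6335334777832)
centre [0.51135599 0.15092263] len 0.058189986702029475 yaw 5.035001493549056
```

View pics/w1z.png

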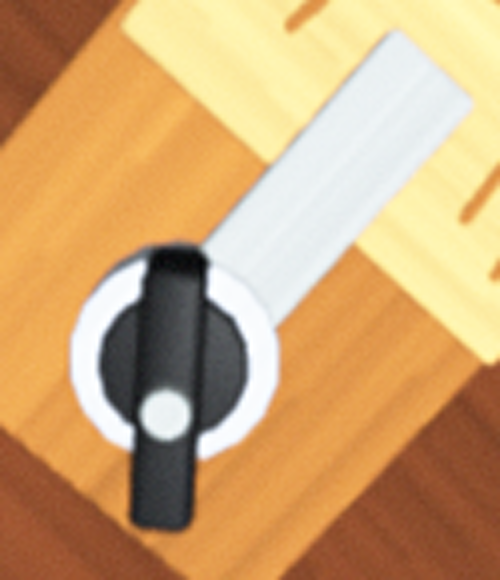

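```bash
python3 - <<'E'
from h import *
c=load("w1.npz")
for p,q in(((131,520),(148,290)),((192,520),(207,280))):
    P,Q=[onz(c,235+a/4-.4,95+b/4-.4,.098)[:2] for a,b in(p,q)];d=Q-P;print(P,Q,np.degrees(np.arctan2(d[1],d[0])))
E
```

```text
[0.42897172 0.1325173 ] [0.46495313 0.16484547] 41.93870557366882
[0.43828324 0.12381952] [0.47491349 0.15827437] 43.24714337849676
```

>>> carry_out --deltas '[{"delta_pos": [-0.0095,-0.0045,0],"dr": [0,0,0.04]},{"delta_pos": [0,0,0.045],"dr": [0,0,0]},{"delta_pos": [0,0,0.045],"dr": [0,0,0]},{"delta_pos": [0,0,0.04],"dr": [0,0,0]},{"delta_pos": [0,0,0.022],"dr": [0,0,0]},{"delta_pos": [0,0,0.012],"dr": [0,0,0]},{"delta_pos": [0,0,0],"dr": [0,0,0]}]'

```text
time: 3.58
tool_pos: [0.4517, 0.1453, 0.0668]
tcp_rot: [2.898, -1.21, -0.002]
wrist_force: [-0.1, 0.7, 0.4]
width: 1.0
```

>>> carry_out --deltas '[{"delta_pos": [0,0,0],"dr": [0,0,0]},{"delta_pos": [0,0,0],"dr": [0,0,0]},{"delta_pos": [0,0,0],"dr": [0,0,0]},{"delta_pos": [0,0,0],"dr": [0,0,0]},{"delta_pos": [0,0,0],"dr": [0,0,0]},{"delta_pos": [0,0,0],"dr": [0,0,0]},{"delta_pos": [0,0,0],"dr": [0,0,0]},{"delta_pos": [0,0,0],"dr": [0,0,0]}]' --grip 0 --force 40

```text
time: 4.58
tool_pos: [0.4512, 0.1467, 0.068]
tcp_rot: [-2.898, 1.21, 0.004]
wrist_force: [-5.2, 5.0, 6.1]
width: 0.157
```

```bash
cat > look.py <<'E'
import sys
from h import *
from workcell import bot
t=sys.argv[1]
s=bot.read_state();M=R.from_rotvec(s["tcp_rot"]).as_matrix()
print(s["time"],s["q"].round(3),s["tool_pos"].round(4),"yaw",np.degrees(np.arctan2(M[1,0],M[0,0])).round(2),s["wrist_force"].round(1),s["torque"].round(2),"w",s["width"])
W=[]
for n,(u,v) in(("scene",(352,222)),("side",(318,300))):
    c=bot.read_camera(n);W.append(cv2.resize(c["frame"][v-50:v+40,u-45:u+45,::-1],(400,400),interpolation=cv2.INTER_CUBIC))
    np.savez(f"{n}{t}.npz",**{k:np.array(x) for k,x in c.items()})
cv2.imwrite(f"pics/look{t}.png",np.hstack(W))
E
python3 look.py 2
```

```text
4.575 [0.26  0.053 2.176 0.003 0.914 1.049] [0.4512 0.1467 0.068 ] yaw -45.32 [-5.2  5.   6.1] [ 0.56  0.77 -0.03] w 0.15669513830802018
```

View pics/look2.png

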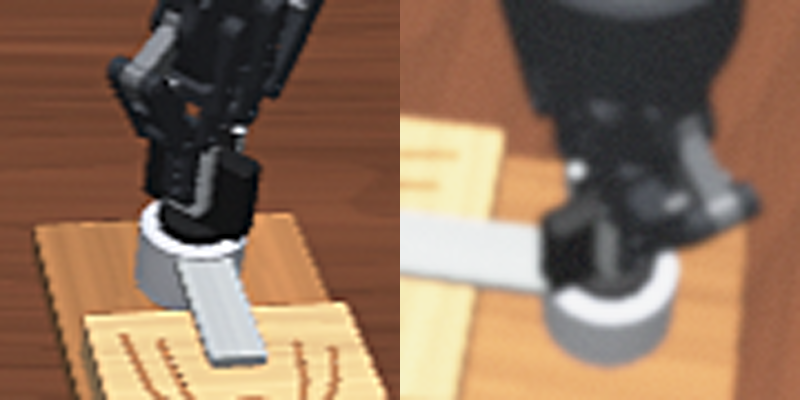

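>>> carry_out --deltas '[{"delta_pos": [-0.0013,0,0],"dr": [0,0,-0.1]},{"delta_pos": [0,0,0],"dr": [0,0,-0.1]},{"delta_pos": [0,0,0],"dr": [0,0,-0.1]},{"delta_pos": [0,0,0],"dr": [0,0,-0.1]},{"delta_pos": [0,0,0],"dr": [0,0,-0.1]},{"delta_pos": [0,0,0],"dr": [0,0,-0.06]},{"delta_pos": [0,0,0],"dr": [0,0,0]},{"delta_pos": [0,0,0],"dr": [0,0,0]}]'

```text
time: 5.68
tool_pos: [0.4509, 0.1469, 0.068]
tcp_rot: [-3.12, 0.36, 0.001]
wrist_force: [-3.8, 1.3, 5.0]
width: 0.157
```

```bash
python3 look.py 3
```

```text
5.675 [2.620e-01 5.200e-02 2.177e+00 1.000e-03 9.130e-01 4.910e-01] [0.4509 0.1469 0.068 ] yaw -13.18 [-3.8  1.3  5. ] [0.18 0.42 0.06] w 0.15732386734999612
```

View pics/look3.png

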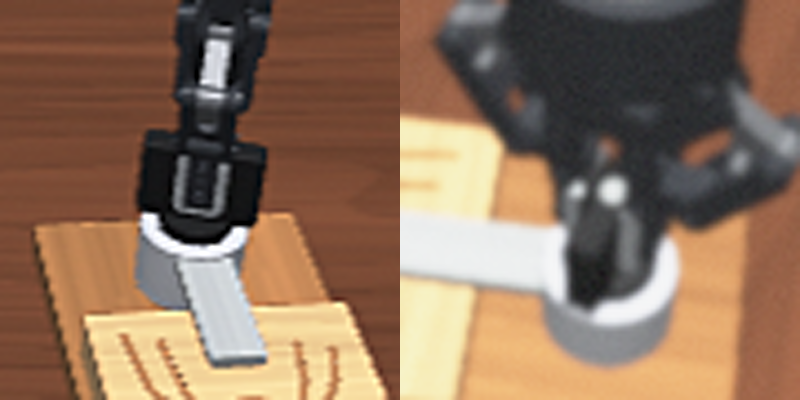

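```bash
python3 - <<'E'
from h import *
for n,(u,v) in(("scene",(352,222)),("side",(318,300))):
    c=load(n+"3.npz");Rm=R.from_rotvec(c["attitude"]).as_matrix();o=400 if n=="side" else 0
    for z in(.106,.098):
        q=c["K"]@(Rm.T@(np.array([.4518,.1455,z])-c["xyz"]));q=q[:2]/q[2];print(n,z,q,((q-[u-45,v-50])*400/90+[o,0]).round())
    W=c["frame"][v-35:v+5,u-20:u+20,::-1]
    cv2.imwrite(f"pics/z3{n}.png",cv2.resize(W,(400,400),interpolation=cv2.INTER_NEAREST))
cv2.imwrite("pics/z3.png",np.hstack([cv2.imread("pics/z3scene.png"),cv2.imread("pics/z3side.png")]))
E
```

```text
scene 0.106 [352.91465567 200.40649057] [204. 126.]
scene 0.098 [352.45537738 203.69208005] [202. 141.]
side 0.106 [321.13966512 289.04558025] [614. 174.]
side 0.098 [320.94802875 292.00092049] [613. 187.]
```

View pics/z3.png

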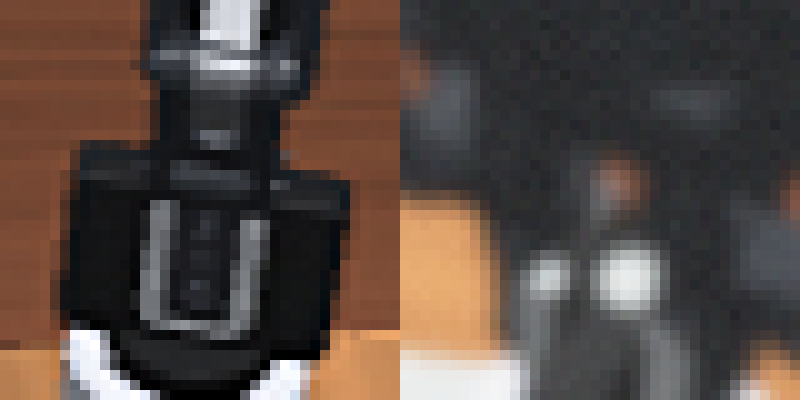

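The pin spot in the side view is at (613,190). The prediction is (613,187) for level and (614,174) for standing up, so the pin has dropped. Now I'll turn the knob forwards by 1.25 rad.

>>> carry_out --deltas '[{"delta_pos": [0,0,0],"dr": [0,0,0.125]},{"delta_pos": [0,0,0],"dr": [0,0,0.125]},{"delta_pos": [0,0,0],"dr": [0,0,0.125]},{"delta_pos": [0,0,0],"dr": [0,0,0.125]},{"delta_pos": [0,0,0],"dr": [0,0,0.125]},{"delta_pos": [0,0,0],"dr": [0,0,0.125]},{"delta_pos": [0,0,0],"dr": [0,0,0.125]},{"delta_pos": [0,0,0],"dr": [0,0,0.125]},{"delta_pos": [0,0,0],"dr": [0,0,0.125]},{"delta_pos": [0,0,0],"dr": [0,0,0.125]}]'

```text
time: 7.02
tool_pos: [0.4513, 0.1464, 0.068]
tcp_rot: [2.316, -2.123, 0.0]
wrist_force: [-1.5, -0.1, 3.9]
width: 0.158
```

>>> carry_out --deltas '[{"delta_pos": [0,0,0],"dr": [0,0,0]},{"delta_pos": [0,0,0],"dr": [0,0,0]}]'

```text
time: 7.28
tool_pos: [0.4513, 0.1465, 0.068]
tcp_rot: [2.322, -2.116, 0.0]
wrist_force: [-2.6, -1.1, 6.8]
width: 0.166
```

```bash
python3 look.py 4
```

```text
7.275 [ 0.261  0.052  2.177 -0.     0.913  1.739] [0.4513 0.1465 0.068 ] yaw -84.68 [-2.6 -1.1  6.8] [-0.18  0.34 -0.01] w 0.16577864055851407
```

View pics/look4.png

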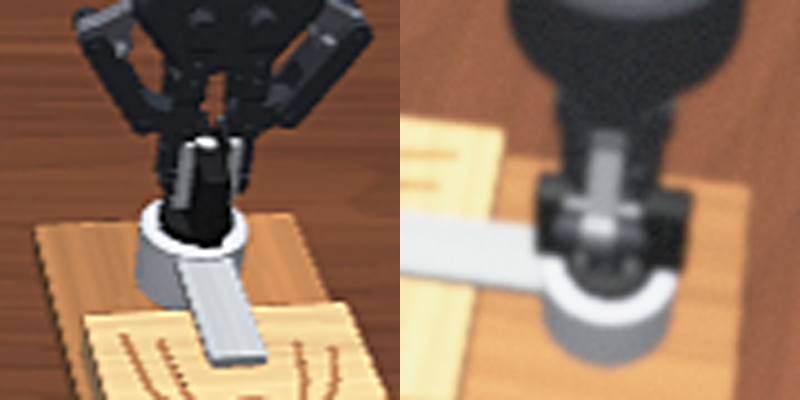

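The fin now looks in line with the bar. I'll let go and lift.

>>> carry_out --deltas '[{"delta_pos": [0,0,0],"dr": [0,0,0]},{"delta_pos": [0,0,0],"dr": [0,0,0]},{"delta_pos": [0,0,0],"dr": [0,0,0]},{"delta_pos": [0,0,0],"dr": [0,0,0]},{"delta_pos": [0,0,0],"dr": [0,0,0]},{"delta_pos": [0,0,0],"dr": [0,0,0]},{"delta_pos": [0,0,0],"dr": [0,0,0]},{"delta_pos": [0,0,0],"dr": [0,0,0]}]' --grip 1

```text
time: 8.38
tool_pos: [0.4512, 0.1465, 0.0673]
tcp_rot: [2.32, -2.118, -0.0]
wrist_force: [0.3, 0.0, -1.9]
width: 1.003
```

>>> carry_out --deltas '[{"delta_pos": [0,0,-0.02],"dr": [0,0,0]},{"delta_pos": [0,0,-0.045],"dr": [0,0,0]},{"delta_pos": [0,0,-0.05],"dr": [0,0,0]},{"delta_pos": [0,0,-0.05],"dr": [0,0,0]},{"delta_pos": [0,0,0],"dr": [0,0,0]},{"delta_pos": [0,0,0],"dr": [0,0,0]}]'

```text
time: 9.12
tool_pos: [0.4509, 0.1464, 0.232]
tcp_rot: [2.32, -2.118, -0.0]
wrist_force: [-0.8, -0.3, -0.7]
width: 0.999
```

```bash
python3 look.py 5; python3 - <<'E'
from h import *
from workcell import bot
s=bot.read_state();M=R.from_rotvec(s["tcp_rot"]).as_matrix()
c=bot.read_camera("wrist")
T=np.eye(4);T[:3,:3]=M;T[:3,3]=s["tool_pos"];X=T@c["hand_eye"]
np.savez("w5.npz",frame=c["frame"],K=c["K"],xyz=X[:3,3],attitude=R.from_matrix(X[:3,:3]).as_rotvec())
for z in(.106,.098):
  q=c["K"]@(X[:3,:3].T@(np.array([.4518,.1455,z])-X[:3,3]));q=q[:2]/q[2];print(z,q)
u,v=q.astype(int);u0,v0=u-70,max(0,v-100)
print(u0,v0);cv2.imwrite("pics/w5.png",cv2.resize(c["frame"][v0:v0+150,u0:u0+140,::-1],None,fx=4,fy=4,interpolation=cv2.INTER_CUBIC))
E
```

```text
9.125 [ 0.261 -0.124  2.016  0.     1.25   1.741] [0.4509 0.1464 0.232 ] yaw -84.8 [-0.8 -0.3 -0.7] [ 0.01 -0.02  0.08] w 0.9992947179269531
0.106 [288.76412484 201.99979291]
0.098 [288.76816519 199.56006413]
218 99
```

View pics/look5.png

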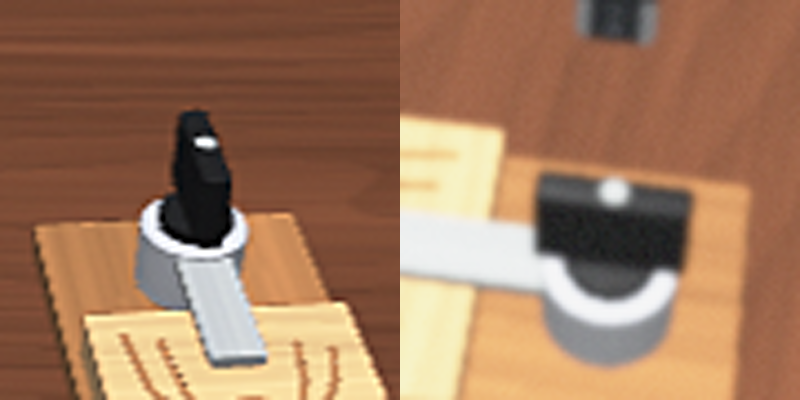

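View pics/w5.png

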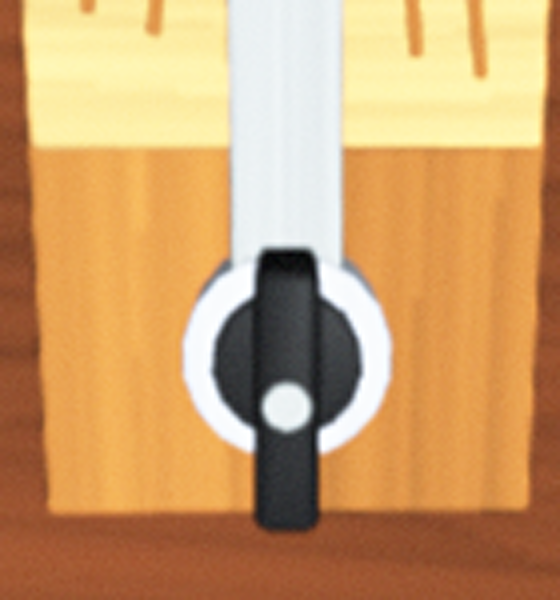

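The wrist view shows the fin (columns 255–317 of the crop) parallel to the bar (columns 232–342), both vertical in the image. The side view shows the pin level at (613,190). The gripper is clear at z = 0.23, so I'm handing the job in.

```bash
python3 - <<'E'
from workcell import bot
print(bot.finish_job())
E
```

```text
the job is handed in; nothing more can be done
None
```

The knob on the clamp holding the wooden block has been clicked back, turned forwards into line with its steel bar, and released. The job was handed in at about 9 s of the 32 s allowed.

- **Backwards turn:** I gripped the fin and turned it about 0.56 rad anticlockwise, to about -0.25 by the gripper's heading. The side view then showed the pin at (613,190), against a predicted (613,187) for level and (614,174) for standing up.
- **Forwards turn:** I turned it 1.25 rad clockwise, let go and lifted straight up to 0.23 m.
- **Last checks:** The wrist view shows the fin parallel to the bar within a degree or two by eye. The side view shows the pin level with the fin's top. Wrist force was about 1 N with the gripper fully open and clear.
- **Empty clamp:** I passed over it at about 0.23 m and never touched it, but I did not measure its knob again at the end.
- **Disagreements:** The first fin-angle readings ranged from 42° to 49° between the views, and the bar's from 4° to 9°. The pads settled on the fin about 1.4 mm off my measured centre. Neither affected the result.

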